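Press a bush home in a forming block with a pedal press

TASK

The pedal press on the bench is locked by the pin standing in its sleeve: first pull the pin out and stand it in the white mixing cup. Then lay the cream block flat in the press's nest against the fence, its steel bush facing the ram and not yet pushed in, let go, and press the pedal right down to its stop for a second so that the ram pushes the bush home. Let the pedal come up again, leave the block in the nest and the pin in the cup, and do not disturb the half-round former or the blue clip.

Things in the scene. Friction and masses are not known exactly. Their poses are not given: they have to be found in the camera images.
- press: Fixed grey pedal press on the main bench (z = 0); base plate 130 mm (x) by 330 mm (y, -150 to +180) by 12 mm. Origin on the bench under the pedal's hinge axis, z up. Its y points away from the robot; along y, from -y (front): dark pedal tread, hinge cheeks (95 mm high), crosshead, pin sleeve, ram, nest with steel fence (inner face y = +166.8 mm, 36 mm high). All under 120 mm but the lock pin, which blocks crosshead and pedal until pulled out.
- nest (a point): Top of the base plate, 12 mm above the bench, where the middle of the block's underside comes when home against the fence: press x = -10, y = +134 mm. Four corner stops 8 mm high (y 102-114 and 155-167 mm) leave 4 mm play each side in x; fingers fit between. Put down up to 10 mm short of the fence, the bush still clears the ram, which then pushes the block to the fence.
- ram_tip (a point): Centre of the round end face (20 mm wide) of the ram, 26 mm above the bench at press x = 0, y = +78 mm with the pedal up; it moves to press +y by 20 mm as the pedal goes to its stop.
- sleeve_top (a point): Centre of the mouth of the pin sleeve on the press (x = +35, y = +41 mm), 76 mm above the bench; the bore is 13 mm wide and vertical, and the pin passes through it and stands on the base plate.
- tread (a point): Centre of the top of the pedal's ribbed tread, 62 (press x) by 72 mm (press y), 95 mm from the hinge axis, which runs along press x at press y = 0, 80 mm above the bench; the tread is at its -y side. About 105 mm above the bench with the pedal up (outer end tilted up), about 67 mm at the stop.
- pedal (a joint): Angle of the pedal in rad: 0 = up (rest, pushed there by its spring), 0.4 = down on its stop. The stop needs about 9 N at the tread centre for the spring alone and about 15 N while the ram pushes the bush; pressing straight down by 38 mm is enough. It springs back when let go.
- lock_pin: Loose lock pin, steel rod 10 mm in diameter with a black grip (16 mm in diameter, 99 to 126 mm from the foot), 126 mm long, about 60 g; origin at its foot, z axis along the pin to its head. At the start it stands upright in the sleeve, foot 12 mm and top 138 mm above the bench, and pulls straight up easily; it is clear of the sleeve after rising 64 mm.
- pin_foot (a point): The foot (lower end) of the lock pin, on its axis; its z axis is the pin's axis.
- pin_head (a point): Centre of the lock pin's black grip, 112 mm from the foot.
- cup: White open mixing cup, fixed to the bench, 63 mm in diameter at the rim and 54 mm high; inside about 50 mm wide at the rim and 40 mm at the floor, which is about 3 mm above its underside. It stands on the side bench, which is 5 mm higher than the main bench. Origin at the centre of its underside, z up. The pin may lean in it.
- block: Loose cream block, 40 mm (its x) by 66 mm (its y) by 28 mm high, about 120 g, lying flat on the side bench (top 5 mm above the main bench, z = 5 mm); origin at the centre of its underside. Two bores run along its y at x = -10 and +10 mm; a steel bush sticks out of the +x bore at its -y end, 14 mm above the underside. Grip it across its 40 mm width. In the nest its y axis lies along the press's y axis, bush towards the ram.
- bush (a joint): How far the bush has been pushed into the block, in m: 0 at the start (its flange stands 7.5 mm off the block's face), 0.0075 = home. It slides stiffly (about 11 N) and stays where it is pushed. The press pushes it to about 0.007.
- bush_face (a point): Centre of the outer face of the bush's flange (13 mm in diameter, 2.5 mm thick), at block x = +10 mm, 43 mm from the block's middle along its -y at the start, about 36 mm when home.
- former: Loose cream half-round former, 34 by 72 mm, 37 mm high, without a bush; origin at the centre of its underside. A bystander that may stand where the block could be: leave it.
- clip: Loose light blue sprung clip, 26 by 55 mm, 16 mm high, origin at the centre of its underside. A bystander at the back of the side bench: leave it.
Things that resemble listed ones, but are neither listed nor needed, are in the scene too. Of the things that look like the lock_pin, the smallest one is meant.

How it is judged:
By the outcome, as a careful person would: the job done as asked, in the order asked, and still so for the second after the job is handed in, with the robot touching nothing.
It also fails if it takes over 64 s, if anything falls off the work surface, if the arm or the gripper's body presses on something with over 40 N, if the wrist force passes 120 N, or if a joint passes its speed limit or range.

ROBOT

A 6-joint arm with a two-finger parallel gripper is mounted at the origin on a cart in front of the work surface, level with it; the furniture and walls round the work are solid. World frame = base frame: x ahead of the robot, y to its left, z up, the work surface at z = 0. Lengths are in mm, angles in rad, forces in N, time in s.
With the tool pointing down it reaches from about 300 to 775 mm from the base axis. Payload 14.6 kg.
Tool frame: the origin (TCP) lies at the very end of the fingers, on their centre line; the grasp point (between the pads) lies 19 mm behind it; z points along the fingers, y is the line along which they close (so a half turn about z gives the same grasp; the last joint's range is limited). The gripper opens to 94 mm and grips with 3 to 60 N. Pads are 16 mm wide; open, the fingers measure 119 mm over their backs; the gripper's body (75 mm by 177 mm) begins 78 mm behind the grasp point.
Start: joints at [-1.374, 0.3, 1.521, -0, 1.321, -0.067], TCP at [143.406, -530.965, 205.446] pointing down, gripper open.
Joint ranges: [-3.03, 3.03], [-0.79, 2.21], [0.23, 2.52], [-1.04, 4.18], [0, 3.07], [-2.55, 2.55]. Speed limits (rad/s): [2.22, 2.22, 2.57, 3.14, 3.14, 3.14].

INTERFACE

Orientations are given as [roll, pitch, yaw] about the fixed x, y, z axes, in that order (R = Rz(yaw) Ry(pitch) Rx(roll)).
In Python, from cell import manip, eyes, ticket gives the robot as it stands. The module is installed in compiled form; this text tells all that it offers.
- The arm moves only by the tool arm_command, never from a script. Its argument "plan" is a list of rows, each a list of 5 numbers: the opening, from -1 (shut) to 1 (fully open), then the shift along the tool's x, y, z in m, then the turn about the tool's z in rad. In form: [[jaw, dx, dy, dz, roll], ...]. A call has 1 to 20 rows; each row shifts and turns the commanded pose from where the row before left it, along the tool's axes as they then stand; what a row does not reach is not made up. A row lasts 1/8 s, in which the tool goes at most 62.5 mm and 10.7 degrees, less where a joint would pass 70% of its speed; a pose out of reach is approached as far as the arm can. A call is refused whole if a number of a shift passes 0.0625 or a number of a turn 0.188, either way. A call with a gripper value outside its range is refused whole. The fingers move at their own pace and stop on an object; "newtons" is the grip in N (left out, the last holds). Time passes only in rows, so rows that do not move let the fingers close. It gives the time, the measured TCP pose, the force, the opening and the grip force at its end, in the units of the state.
- manip.read_state(): the state, without advancing time (a new reading comes with each control period).
- eyes.camera(name): name is "scene" or "top" or "wrist"; returns a dict with "img" (400x640x3 uint8, blue, green, red), "z_map" (400x640 float32, mm along the optical axis (not along the pixel's ray), 0 where there is no reading), "fx", "fy", "cx", "cy" (pixels), "eye" and "orientation" of the camera in the world. Camera axes: x right, y down, z forward; pixel columns grow to the right and rows downward; lengths in mm; the calibration is good to about 2 mm. A picture is of the moment at which its call begins.
- ticket.sign_off(): hands the job in; it is judged then, once.
The state is a dict: "clock": time; "joints": joint angles; "qd": joint speeds; "effort": joint torques, N m; "eef_pos": TCP position; "eef_rot": TCP orientation; "wrist_force": force on the tool from outside, world axes, zero at the start; "moment": the same for the moment, N m; "finger_gap": finger opening in mm; "finger_force": force on a finger pad.
Only numpy, scipy, OpenCV 4.12 (cv2) and the standard library are available. Lean on these libraries where they do the work, as an engineer would, in place of code of your own. Each camera call takes 0.05 s, during which the arm holds its last target. There are 200 camera calls.

## Working session

There is one attempt and no reset: what is moved stays moved. The work goes in short steps, Python scripts to look and compute and a tool call to move; the robot and the scene stay as the last step left them, time stands still between calls to the robot, and variables do not carry over. Pictures are saved under pics/ and viewed, at most 10 in all, crops included, and the job is handed in when it is done.

Besides the shell and the picture viewer there is one more tool, called after "Call:" as a command line: name --pt "numbers of a row" for each row, then --argument value for the rest. arm_command: Moves the arm, as the interface text tells. Its arguments: {"type":"object","properties":{"plan":{"type":"array"},"newtons":{"type":"number"}},"required":["plan"]}

```bash
mkdir -p pics
cat > h.py <<'E'
import numpy as np, cv2
from cell import manip, eyes, ticket
from scipy.spatial.transform import Rotation as R
def cam(n):
    c=eyes.camera(n); o=np.array(c["orientation"],float)
    c["R"]=o if o.shape==(3,3) else R.from_euler("xyz",o).as_matrix() if o.size==3 else R.from_quat(o).as_matrix()
    z=c["z_map"]; v,u=np.mgrid[:400,:640]
    P=np.stack([(u-c["cx"])/c["fx"]*z,(v-c["cy"])/c["fy"]*z,z],-1)
    c["W"]=P@c["R"].T+np.array(c["eye"]); c["W"][z==0]=np.nan
    return c
E
python3 - <<'E'
from h import *
s=manip.read_state(); print({k:np.round(v,3) for k,v in s.items()})
for n in("scene","top"):
    c=cam(n); print(n,c["eye"],c["orientation"],c["fx"]); cv2.imwrite(f"pics/{n}0.png",c["img"]); np.save(f"{n}0.npy",c["W"])
E
```

```text
{'clock': np.float64(0.0), 'joints': array([-1.374,  0.3  ,  1.522,  0.   ,  1.321, -0.067]), 'qd': array([ 0.001, -0.   , -0.   ,  0.001, -0.   , -0.001]), 'effort': array([-1.0000e-03, -5.3182e+01, -3.5274e+01,  7.1000e-02,  2.4000e-02,
       -0.0000e+00]), 'eef_pos': array([ 143.355, -530.721,  204.87 ]), 'eef_rot': array([-3.14 , -0.   ,  0.264]), 'wrist_force': array([-0.148,  0.55 , -0.034]), 'moment': array([-0.006,  0.006,  0.008]), 'finger_force': np.float64(0.0), 'finger_gap': np.float64(93.836)}
scene [269.10023122 576.17794661 783.92388649] [-2.32506202  0.01420072 -2.7266776 ] 369.15232584991105
top [498.79019313 -70.96731298 998.80665354] [-3.07587197 -0.01913486 -1.55708784] 422.52025576133167
```

View pics/scene0.png

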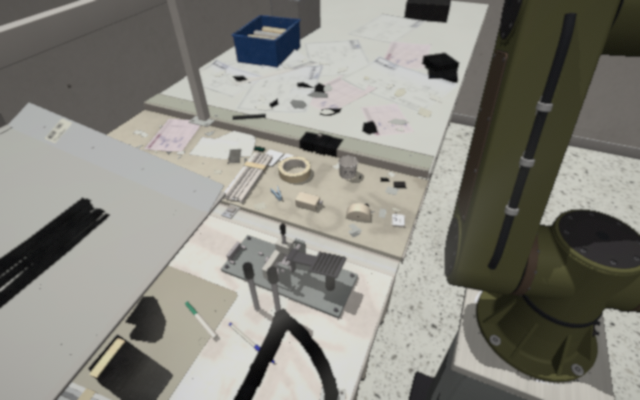

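View pics/top0.png

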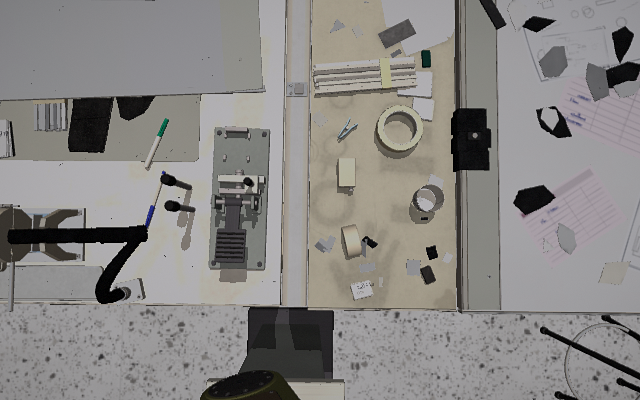

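The top view shows the press at about (238,200). There are three black-grip pins: one in the press at (250,182) and two taller ones standing left at (175,182) and (180,206). The cream block is at (346,173), the half-round former at (350,240), the clip at (346,130), the cup at (428,200) and a tape ring at (398,128).

Could be mistaken for the pin: (250,182), (175,182) and (180,206). I choose the one in the sleeve, which is the shortest. Could be mistaken for the block: (346,173) and the former at (350,240). I choose the flat one. Could be mistaken for the cup: (428,200) and the ring at (398,128). I choose (428,200). A close crop will check these.

Run:
```python
from h import *
i=cv2.imread("pics/top0.png"); a=i[120:276,160:290]; b=i[110:266,330:460]
cv2.imwrite("pics/crop1.png",cv2.resize(np.hstack([a,b]),None,fx=3,fy=3,interpolation=cv2.INTER_CUBIC))
W=np.load("top0.npy")
def p(n,u,v): print(n,u,v,np.round(W[v,u]))
for n,u,v in [("pin",250,181),("pin",251,183),("p2",172,180),("p3",172,206),("block",346,173),("former",350,240),("cupin",430,195),("clip",346,130),("bench",300,250),("sbench",330,260),("tread",230,245)]: p(n,u,v)
# block top mask
def blob(n,u0,u1,v0,v1,z0,z1):
    r=W[v0:v1,u0:u1]; m=(r[...,2]>z0)&(r[...,2]<z1); q=r[m][:,:2].astype(np.float32)
    print(n,m.sum(),r[m].mean(0).round(1),cv2.minAreaRect(q))
blob("block",330,365,150,195,26,40)
blob("former",335,370,220,262,15,50)
blob("cuprim",405,450,175,225,50,70)
blob("base",205,275,120,275,6,20)
blob("fence",205,275,120,150,30,60)
blob("pin",240,262,165,200,125,150)
blob("tread",205,275,225,270,80,125)
for n in((160,195,165,220),):
    r=W[165:220,155:200]; print("decoy top z",np.nanmax(r[:28,:,2]),np.nanmax(r[30:,:,2]))
```

```text
pin 250 181 [598.  50. 136.]
pin 251 183 [596.  50. 122.]
p2 172 180 [595. 201. 160.]
p3 172 206 [543. 195. 174.]
block 346 173 [ 632. -156.   34.]
former 350 240 [ 479. -165.   43.]
cupin 430 195 [ 586. -357.    8.]
clip 346 130 [ 740. -157.    4.]
bench 300 250 [453. -52.   2.]
sbench 330 260 [ 431. -123.    6.]
tread 230 245 [466.  94. 101.]
block 514 [ 634.6 -156.9   33.8] ((630.3690795898438, -157.17794799804688), (74.1374740600586, 39.84245300292969), 0.6119817495346069)
former 476 [ 477.7 -170.1   36.1] ((477.0236511230469, -170.6441650390625), (70.97370910644531, 34.320194244384766), 12.66076374053955)
cuprim 115 [ 579.3 -349.    57.1] ((576.2389526367188, -342.84075927734375), (60.8665771484375, 62.71829605102539), 0.8358994126319885)
base 4998 [588.3  86.2  12.9] ((582.2344970703125, 99.7614974975586), (146.45765686035156, 346.5843505859375), 89.18450927734375)
fence 109 [729.6  98.6  36. ] ((729.5952758789062, 99.01443481445312), (10.460960388183594, 51.20923614501953), 1.7600127458572388)
pin 52 [598.5  55.9 137.2] ((598.6790161132812, 56.229854583740234), (14.568209648132324, 14.78669261932373), 23.76650047302246)
tread 1057 [467.5  93.  103.8] ((469.3396301269531, 93.83116149902344), (62.26368713378906, 78.04780578613281), 89.61874389648438)
decoy top z 174.217925269705 174.67703195674426
```

View pics/crop1.png

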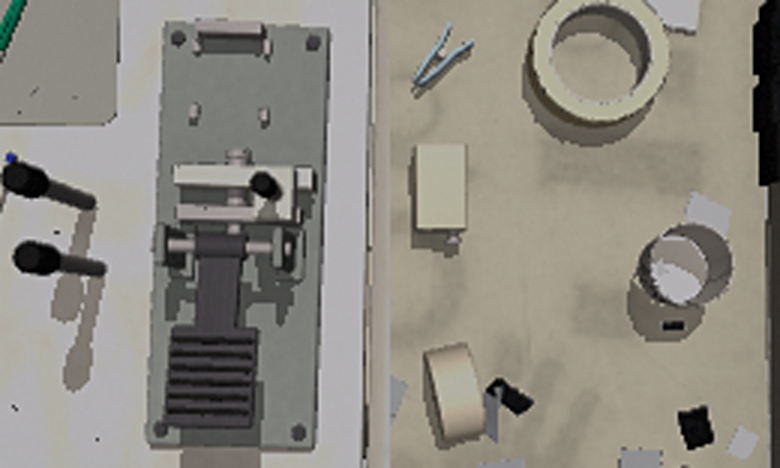

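Run:
```python
from h import *
W=np.load("top0.npy")
m=(W[...,2]>100)&(W[...,1]<260)&(W[...,1]>-450)&(W[...,0]>350)&(W[...,0]<950)
n,l,st,_=cv2.connectedComponentsWithStats(m.astype(np.uint8))
for k in range(1,n):
    if st[k,4]>8: r=W[l==k]; print(st[k,:5],r.min(0).round(),r.max(0).round())
S=np.load("scene0.npy"); m=(S[...,2]>100)&(S[...,0]>700)&(S[...,0]<1000)&(S[...,1]<260)&(S[...,1]>-450); r=S[m]; print(len(r), r.min(0).round() if len(r) else 0, r.max(0).round() if len(r) else 0)
print("z around pin"); 
for v in range(172,196,2): print(v,W[v,224:272:3,2].round().astype(int))
```

```text
[  144     0   122    96 10794] [769.  23. 140.] [950. 260. 215.]
[160 174  20  12 170] [586. 200. 100.] [608. 222. 174.]
[243 177  10   9  60] [592.  49. 112.] [607.  64. 143.]
[164 200  19  12 164] [534. 191. 101.] [555. 213. 175.]
[143 228   5  10  32] [481. 255. 132.] [499. 260. 148.]
[214 231  31  32 774] [430.  63. 100.] [495. 125. 114.]
8345 [759.  24. 140.] [1000.  260.  228.]
z around pin
172 [13 16 13 12 34 35 34 13 10 12 10 13 14 12 11  0]
174 [17 12 12  9 35 37 29 13 11  9 11 15 14 15 12  1]
176 [49 50 53 51 46 51 53 74 77 76 80 76 53 51 13 -1]
178 [                  50                   50                   50
                   49                   52                   50
                   52                  140 -9223372036854775808
                   77                   76                   74
                   49                   51                   11
                   -3]
180 [ 50  49  48  52  50  48  51 141 138 127  79  79  50  52  13  -2]
182 [ 32  32  35  39  38  43  45 139 136 126  73  76  53  55  11  -2]
184 [ 12  12  13  14  34  31  13  78 136 115  75  79  11  13   8   0]
186 [13 13 14 13 34 36 12 76 74 73 76 75 13 13 12 -2]
188 [41 41 39 38 38 34 12 78 77 77 77 76 14 13 10  4]
190 [42 43 42 40 40 39 41 80 76 76 77 74 37 14 10 -4]
192 [40 41 43 42 41 41 43 75 78 78 77 72 31 10 20  2]
194 [14 10 16 15 32 32 23 22 27 28 36 36 30 12 13  2]<stdin>:9: RuntimeWarning: invalid value encountered in cast
```

Call:
arm_command --pt "1 0.05 0 0 0.13" --pt "1 0.05 0 0 0.13" --pt "1 0.05 -0.02 0 0.02" --pt "1 0.05 -0.05 0 0" --pt "1 0.05 -0.06 0 0" --pt "1 0.05 -0.06 0 0" --pt "1 0.04 -0.06 0 0" --pt "1 0.04 -0.06 0 0" --pt "1 0.02 -0.06 0 0" --pt "1 0 -0.06 0 0" --pt "1 0 0 0 0"

```text
clock: 1.48
eef_pos: [510.4, -127.8, 205.3]
eef_rot: [-3.141, 0.0, -0.012]
wrist_force: [0.5, -0.7, 0.8]
finger_gap: 94.0
finger_force: 0.0
```

Call:
arm_command --pt "1 0.025 -0.05 0 0" --pt "1 0.025 -0.05 0 0" --pt "1 0.025 -0.05 0 0" --pt "1 0.012 -0.034 0 0" --pt "1 0 0 0 0" --pt "1 0 0 0 0"

```text
clock: 2.22
eef_pos: [600.2, 50.3, 205.1]
eef_rot: [3.141, 0.001, -0.017]
wrist_force: [0.1, -0.2, 0.7]
finger_gap: 94.4
finger_force: 0.0
```

Run:
```python
from h import *
c=cam("wrist"); cv2.imwrite("pics/w1.png",c["img"]); np.save("w1.npy",c["W"]); W=c["W"]
print(manip.read_state()["eef_pos"],c["eye"],c["orientation"])
m=(W[...,2]>118)&(W[...,2]<146)&(abs(W[...,0]-598)<30)&(abs(W[...,1]-56)<30)
r=W[m]; print(len(r), r.mean(0) , cv2.minAreaRect(r[:,:2].astype(np.float32)))
```

```text
[600.17365027  50.10768323 205.36725693] [668.30349189  49.35583536 384.61686724] [ 2.90468383e+00  5.87549583e-05 -1.58640412e+00]
286 [600.93987911  56.04676852 134.99007672] ((599.5509033203125, 56.02556610107422), (15.243318557739258, 14.677030563354492), 0.32885682582855225)
```

View pics/w1.png

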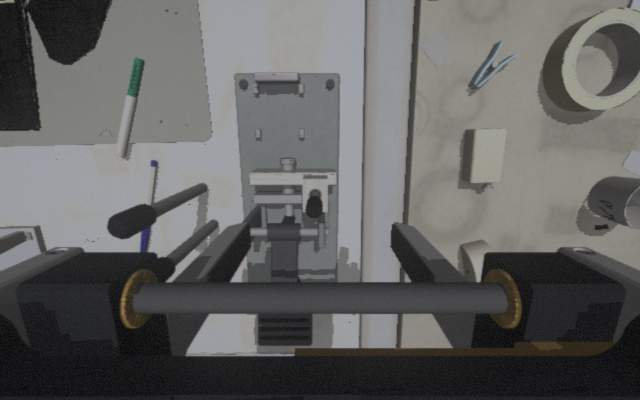

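The wrist view shows the lock pin at (314,205) in the sleeve, the fence at (277,85), the block at (485,155) with its bush toward the robot, and the clip at (490,65).

Call:
arm_command --pt "1 0 -0.006 0.04 0" --pt "1 0 0 0.04 0" --pt "1 0 0 0.017 0" --pt "1 0 0 0 0" --pt "-1 0 0 0 0" --pt "-1 0 0 0 0" --pt "-1 0 0 0 0" --pt "-1 0 0 0 0" --newtons 30

```text
clock: 3.28
eef_pos: [600.5, 57.6, 108.8]
eef_rot: [-3.142, -0.0, -0.016]
wrist_force: [-0.9, -0.6, -0.1]
finger_gap: 57.4
finger_force: 0.0
```

Run:
```python
from h import *
for f in("w1","top0"):
    W=np.load(f+".npy"); X,Y,Z=W[...,0],W[...,1],W[...,2]
    m=(X>620)&(X<728)&(Y>0)&(Y<180)&(Z>7)&(Z<17)
    # edges per x-bin
    L=[];Rr=[]
    for x in range(625,725,5):
        y=Y[m&(abs(X-x)<2.5)]
        if len(y)>5: L.append((x,np.percentile(y,99))); Rr.append((x,np.percentile(y,1)))
    for n,e in(("L",L),("R",Rr)):
        e=np.array(e); k=np.polyfit(e[:,0]-690,e[:,1],1); print(f,n,k,np.degrees(k[0]))
    def blob(n,x0,x1,y0,y1,z0,z1):
        m=(X>x0)&(X<x1)&(Y>y0)&(Y<y1)&(Z>z0)&(Z<z1); r=W[m]; print(f,n,len(r),r.mean(0).round(1),cv2.minAreaRect(r[:,:2].astype(np.float32)),np.percentile(r[:,0],[3,97]).round(1))
    blob("fence",705,760,50,150,25,45); blob("block",570,690,-200,-110,29,40); blob("all base",500,770,0,190,7,17)
    blob("ram",620,665,60,130,22,42)
    blob("bush",570,605,-190,-140,15,30)
    m=(Y<-300)&(Y>-420)&(X>520)&(X<650)&(Z>45)&(Z<66); r=W[m]; print("cup",len(r), cv2.minEnclosingCircle(r[:,:2].astype(np.float32)) if len(r)else 0)
```

```text
w1 L [-1.72973008e-02  1.52637414e+02] -0.9910623339606441
w1 R [-1.65520858e-02  2.66312989e+01] -0.9483646563589686
w1 fence 490 [729.4  98.8  35. ] ((730.0072631835938, 98.99378204345703), (51.271121978759766, 9.599800109863281), 89.24430084228516) [725.2 734.6]
w1 block 1776 [ 636.3 -155.8   33. ] ((635.449462890625, -156.8232421875), (66.01698303222656, 39.987754821777344), 0.6467904448509216) [604.7 666.5]
w1 all base 11636 [649.3  89.2  12.3] ((619.0218505859375, 90.95394897460938), (130.06259155273438, 238.9676971435547), 89.20047760009766) [508.5 731.4]
w1 ram 275 [627.2  92.   32. ] ((629.2030029296875, 94.79680633544922), (69.30821228027344, 14.873064041137695), 89.15190887451172) [621.6 636.5]
w1 bush 55 [ 595.9 -166.6   22.2] ((596.3709106445312, -167.5472412109375), (6.776960849761963, 11.567704200744629), 1.9707154035568237) [593.  599.6]
cup 540 ((575.2266845703125, -338.84271240234375), 30.031341552734375)
top0 L [-1.10069372e-02  1.53422136e+02] -0.6306510487178597
top0 R [-7.56924283e-03  2.65711542e+01] -0.4336856682802703
top0 fence 116 [729.4  98.6  35.5] ((729.5952758789062, 99.01443481445312), (10.460960388183594, 51.20923614501953), 1.7600127458572388) [725.1 734.3]
top0 block 501 [ 635.3 -156.8   33.9] ((634.85595703125, -157.0086669921875), (65.16078186035156, 39.59975814819336), 0.6119818091392517) [604.3 666.3]
top0 all base 3646 [632.9  88.1  12.8] ((627.8876953125, 91.20635223388672), (130.60284423828125, 255.05117797851562), 89.20527648925781) [506.2 728.8]
top0 ram 42 [631.4  89.6  33.6] ((642.1499633789062, 81.90194702148438), (17.570728302001953, 44.5211181640625), 49.4783821105957) [625.3 636.2]
top0 bush 34 [ 599.6 -162.8   24.9] ((598.4551391601562, -157.57679748535156), (10.20508861541748, 34.83111572265625), 0.13102413713932037) [593.4 603.5]
cup 154 ((599.05126953125, -368.59576416015625), 66.42585754394531)
```

Call:
arm_command --pt "-1 0 0 0 0" --pt "-1 0 0 0 0" --pt "-1 0 0 0 0" --pt "-1 0 0 0 0" --pt "-1 0 0 0 0"

```text
clock: 3.9
eef_pos: [600.4, 57.5, 108.4]
eef_rot: [3.142, 0.0, -0.016]
wrist_force: [-0.3, 0.8, -0.3]
finger_gap: 15.3
finger_force: 30.0
```

Call:
arm_command --pt "-1 0 0 -0.02 0" --pt "-1 0 0 -0.035 0" --pt "-1 0 0 -0.04 0" --pt "-1 0 0.01 -0.005 0" --pt "-1 0 0.03 0 0" --pt "-1 -0.005 0.05 0 0" --pt "-1 -0.005 0.06 0 0" --pt "-1 -0.005 0.06 0 0" --pt "-1 -0.003 0.06 0 0" --pt "-1 0 0.06 0 0" --pt "-1 0 0.04 0 0" --pt "-1 0 0.03 0 0" --pt "-1 0 0 0 0" --pt "-1 0 0 0 0"

```text
clock: 5.65
eef_pos: [575.7, -341.5, 207.6]
eef_rot: [-3.141, 0.001, -0.016]
wrist_force: [-0.5, 0.2, -0.2]
finger_gap: 15.5
finger_force: 30.0
```

Run:
```python
from h import *
print(manip.read_state()["eef_pos"])
for n in("wrist","top"):
    c=cam(n); W=c["W"]; X,Y,Z=W[...,0],W[...,1],W[...,2]
    if n=="wrist": cv2.imwrite("pics/w2.png",c["img"])
    m=(abs(Y+343)<45)&(abs(X-576)<45)&(Z>48)&(Z<66); r=W[m]; print(n,len(r),cv2.minEnclosingCircle(r[:,:2].astype(np.float32)),r[:,:2].min(0),r[:,:2].max(0))
    m=(abs(Y+343)<60)&(abs(X-576)<60)&(Z>66)&(Z<185); r=W[m]; print("above rim",len(r),r.mean(0) if len(r) else 0)
    if len(r): print(r[r[:,2]<130].mean(0), r[:,2].min())
```

```text
[ 575.72674586 -341.5478474   207.56196157]
wrist 346 ((575.2896118164062, -343.0461730957031), 31.72127342224121) [ 545.08509884 -374.1254398 ] [ 606.95619311 -312.41321363]
above rim 248 [ 578.04206705 -342.05588216  154.42183266]
[ 577.8988987  -342.43270778  122.20728133] 114.82952776527281
top 59 ((575.1300048828125, -341.7917785644531), 31.507532119750977) [ 545.72620891 -372.11889095] [ 601.70982446 -311.7417633 ]
above rim 0 0
```

View pics/w2.png

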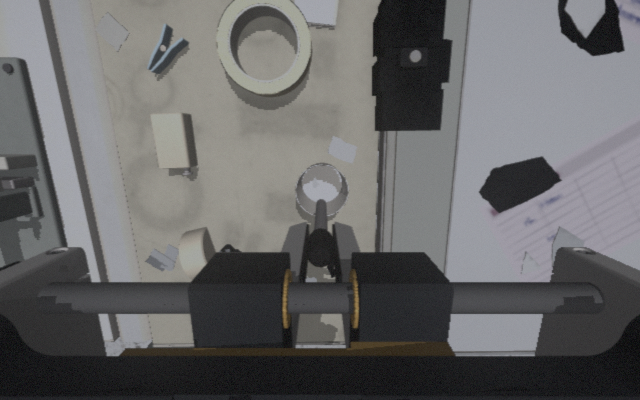

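The view shows the pin held upright with its foot over the cup mouth (321,190). Lowering and releasing.

Call:
arm_command --pt "-1 0 0 0.04 0" --pt "-1 0 0 0.04 0" --pt "-1 0 0 0.02 0" --pt "-1 0 0 0 0" --pt "-1 0 0 0 0" --pt "-0.5 0 0 0 0" --pt "-0.5 0 0 0 0" --pt "-0.5 0 0 0 0" --pt "0 0 0 0 0" --pt "0 0 0 0 0" --pt "0 0 0 -0.03 0" --pt "0 0 0 -0.05 0" --pt "0 0 0 -0.02 0" --pt "0 0 0 0 0"

```text
clock: 7.5
eef_pos: [576.3, -342.4, 209.9]
eef_rot: [3.14, -0.002, -0.016]
wrist_force: [0.6, 0.3, -0.9]
finger_gap: 47.0
finger_force: 0.0
```

Run:
```python
from h import *
for n in("wrist","top"):
    c=cam(n); W=c["W"]; X,Y,Z=W[...,0],W[...,1],W[...,2]
    m=(abs(Y+343)<80)&(abs(X-576)<80)&(Z>66)&(Z<160); r=W[m]; print("pin",n,len(r),r.mean(0),r.max(0),r.min(0))
    m=(X>590)&(X<690)&(Y>-200)&(Y<-110)&(Z>29)&(Z<40); r=W[m]; print("block",len(r),cv2.minAreaRect(r[:,:2].astype(np.float32)))
```

```text
pin wrist 323 [ 577.73109799 -343.35129976  122.75404543] [ 583.47659754 -335.39932506  134.57427352] [ 567.92735166 -351.29004653   67.58474139]
block 1783 ((634.874755859375, -157.74481201171875), (65.78192901611328, 40.781742095947266), 0.6915280222892761)<stdin>:4: RuntimeWarning: Mean of empty slice.
  ret = um.true_divide(
Traceback (most recent call last):
ValueError: zero-size array to reduction operation maximum which has no identity
```

Call:
arm_command --pt "1 0.01 -0.02 0 0" --pt "1 0.015 -0.05 0 -0.013" --pt "1 0.015 -0.05 0 -0.014" --pt "1 0.013 -0.045 0 0" --pt "1 0.003 -0.02 0 0" --pt "1 0 0 0.05 0" --pt "1 0 0 0.05 0" --pt "1 0 0 0 0" --pt "1 0 0 0 0"

```text
clock: 8.72
eef_pos: [633.3, -157.7, 110.5]
eef_rot: [3.141, -0.002, 0.011]
wrist_force: [-0.3, 0.7, 0.5]
finger_gap: 93.9
finger_force: 0.0
```

Run:
```python
from h import *
s=manip.read_state(); print(s["eef_pos"],s["eef_rot"])
c=cam("wrist"); W=c["W"]; X,Y,Z=W[...,0],W[...,1],W[...,2]
m=(X>590)&(X<690)&(Y>-200)&(Y<-110)&(Z>28)&(Z<40); r=W[m]; print("block",len(r),r[:,2].mean(),cv2.minAreaRect(r[:,:2].astype(np.float32)))
m=(X>605)&(X<690)&(abs(Y+157)<75)&(Z>-5)&(Z<50)&~m; print(np.percentile(Z[m],[5,50,95,99.9]))
```

```text
[ 633.29163366 -157.71759549  110.48675885] [ 3.14091332e+00 -2.10324121e-03  1.05414275e-02]
block 2902 33.07497348713221 ((635.1932983398438, -157.4529571533203), (66.5277328491211, 39.79734420776367), 1.6654095649719238)
[ 4.09633628  5.26086404  6.47097989 25.50202882]
```

Call:
arm_command --pt "1 0.002 0 0.05 -0.005" --pt "1 0 0 0.035 0" --pt "1 0 0 0.013 0" --pt "1 0 0 0 0" --pt "-1 0 0 0 0" --pt "-1 0 0 0 0" --pt "-1 0 0 0 0" --pt "-1 0 0 0 0" --pt "-1 0 0 0 0" --pt "-1 0 0 0 0" --pt "-1 0 0 0 0" --newtons 30

```text
clock: 10.15
eef_pos: [634.5, -157.4, 10.4]
eef_rot: [-3.142, 0.0, 0.016]
wrist_force: [-0.2, -0.5, 0.6]
finger_gap: 39.9
finger_force: 30.0
```

Call:
arm_command --pt "-1 0 0 -0.03 0" --pt "-1 0 0 -0.05 0.016" --pt "-1 0 0 -0.04 0.016" --pt "-1 0.005 -0.02 0 0" --pt "-1 0.012 -0.05 0 0" --pt "-1 0.012 -0.06 0 0" --pt "-1 0.012 -0.06 0 0" --pt "-1 0.008 -0.047 0 0" --pt "-1 0 -0.02 0 0" --pt "-1 0 0 0 0" --pt "-1 0 0 0.03 0" --pt "-1 0 0 0 0" --pt "-1 0 0 0 0"

```text
clock: 11.78
eef_pos: [688.0, 97.7, 101.4]
eef_rot: [3.142, -0.001, -0.017]
wrist_force: [0.7, -0.3, -0.1]
finger_gap: 40.0
finger_force: 30.0
```

Run:
```python
from h import *
s=manip.read_state(); print(s["eef_pos"],s["eef_rot"])
c=cam("wrist"); cv2.imwrite("pics/w3.png",c["img"]); W=c["W"]; X,Y,Z=W[...,0],W[...,1],W[...,2]
z0=s["eef_pos"][2]+23
m=(abs(X-688)<50)&(abs(Y-99)<23)&(abs(Z-z0)<7); r=W[m]; print("block",len(r),r[:,2].mean(),cv2.minAreaRect(r[:,:2].astype(np.float32)))
m=(X>705)&(X<760)&(Y>50)&(Y<150)&(Z>28)&(Z<45); r=W[m]; print("fence",len(r),cv2.minAreaRect(r[:,:2].astype(np.float32)) if len(r) else 0)
```

```text
[687.95830954  97.73567338 101.35121464] [ 3.14157913e+00 -6.49788731e-04 -1.73089560e-02]
block 6181 124.05101241756194 ((693.8790283203125, 99.00135040283203), (45.92335891723633, 55.96575927734375), 89.413330078125)
fence 709 ((730.64892578125, 99.5816421508789), (51.24431228637695, 9.650266647338867), 89.11077880859375)
```

View pics/w3.png

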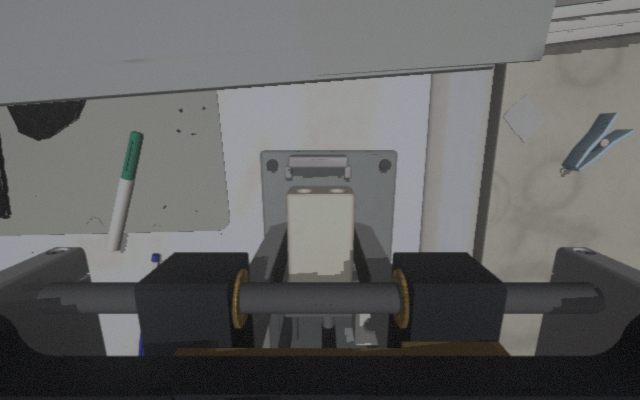

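The view shows the block centred ahead of the fence (318,160), bush side toward the ram. Correcting y by 1.5 mm and setting it down.

Call:
arm_command --pt "-1 0 -0.0015 0.03 0" --pt "-1 0 0 0.03 0" --pt "-1 0 0 0.015 0" --pt "-1 0 0 0.008 0" --pt "-1 0 0 0 0" --pt "-1 0 0 0 0"

```text
clock: 12.58
eef_pos: [688.2, 100.3, 18.5]
eef_rot: [-3.141, -0.001, -0.016]
wrist_force: [-1.0, 0.4, -1.2]
finger_gap: 39.6
finger_force: 30.0
```

Call:
arm_command --pt "-1 0 0 0.001 0" --pt "-1 0 0 0 0" --pt "0 0 0 0 0" --pt "0.3 0 0 0 0" --pt "0.3 0 0 0 0" --pt "0.3 0 0 0 0" --pt "0.3 0 0 -0.03 0" --pt "0.3 0 0 -0.06 0" --pt "0.3 -0.02 0 -0.06 0" --pt "0 -0.04 0 -0.03 0" --pt "0 -0.04 0 0 0" --pt "0 -0.02 0 0 0" --pt "0 0 0 0 0" --pt "0 0 0 0 0"

```text
clock: 14.32
eef_pos: [568.7, 102.1, 195.8]
eef_rot: [-3.142, -0.0, -0.016]
wrist_force: [0.3, 0.2, -0.1]
finger_gap: 46.8
finger_force: 0.0
```

Run:
```python
from h import *
s=manip.read_state(); print(s["eef_pos"],s["eef_rot"])
c=cam("wrist"); cv2.imwrite("pics/w4.png",c["img"]); W=c["W"]; X,Y,Z=W[...,0],W[...,1],W[...,2]
m=(X>640)&(X<722)&(Y>65)&(Y<135)&(Z>36)&(Z<46); r=W[m]; print("block",len(r),r[:,2].mean(),cv2.minAreaRect(r[:,:2].astype(np.float32)))
m=(X>722)&(X<760)&(Y>50)&(Y<150)&(Z>30)&(Z<42); r=W[m]; print("fence",len(r),cv2.minAreaRect(r[:,:2].astype(np.float32)) if len(r) else 0)
m=(X>410)&(X<510)&(Y>50)&(Y<135)&(Z>90)&(Z<120); r=W[m]; print("tread",len(r),r.mean(0),cv2.minAreaRect(r[:,:2].astype(np.float32)))
```

```text
[568.68830453 102.13354354 195.77101434] [-3.14157641e+00 -3.46707893e-04 -1.63295639e-02]
block 2283 40.12652454671838 ((688.5653686523438, 100.20245361328125), (39.87373352050781, 65.8414077758789), 89.01686096191406)
fence 537 ((730.2077026367188, 99.51704406738281), (51.60736846923828, 10.428603172302246), 88.50182342529297)
tread 2130 [474.88795323  93.15210337 101.64576056] ((470.6515808105469, 93.23008728027344), (60.78582000732422, 78.93746948242188), 89.251953125)
```

View pics/w4.png

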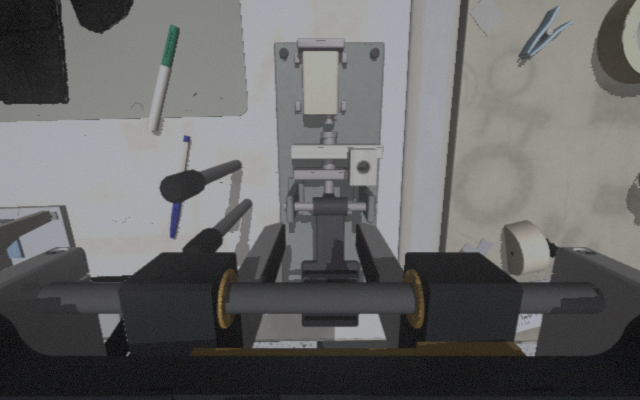

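The block lies flat between the corner stops (320,82), square to the fence with a gap of about 3 mm. The bush faces the ram (330,120). Next, shut the fingers and go to the tread.

Call:
arm_command --pt "-1 -0.02 0.004 0 0" --pt "-1 -0.04 0.003 0 0" --pt "-1 -0.03 0 0 0" --pt "-1 -0.013 0 0 0" --pt "-1 0 0 0.04 0" --pt "-1 0 0 0.035 0" --pt "-1 0 0 0 0" --pt "-1 0 0 0 0"

```text
clock: 15.38
eef_pos: [465.9, 97.0, 121.9]
eef_rot: [-3.141, -0.001, -0.016]
wrist_force: [0.7, 0.1, 0.0]
finger_gap: 0.2
finger_force: 0.0
```

Call:
arm_command --pt "-1 0 0.0035 0.01 0" --pt "-1 0 0 0.01 0" --pt "-1 0 0 0.01 0" --pt "-1 0 0 0.01 0" --pt "-1 0 0 0.008 0" --pt "-1 0 0 0.003 0" --pt "-1 0 0 0 0"

```text
clock: 16.25
eef_pos: [465.1, 93.4, 69.8]
eef_rot: [3.142, -0.001, -0.016]
wrist_force: [-2.5, -1.3, 9.1]
finger_gap: 0.5
finger_force: 4.8
```

Call:
arm_command --pt "-1 0 0 0.002 0" --pt "-1 0 0 0.001 0" --pt "-1 0 0 0.001 0" --pt "-1 0 0 0 0"

```text
clock: 16.75
eef_pos: [465.5, 93.4, 66.4]
eef_rot: [-3.142, -0.002, -0.016]
wrist_force: [-5.5, -0.9, 15.5]
finger_gap: 0.5
finger_force: 7.8
```

Call:
arm_command --pt "-1 0 0 0.001 0" --pt "-1 0 0 0.001 0" --pt "-1 0 0 0 0"

```text
clock: 17.12
eef_pos: [465.7, 93.4, 65.7]
eef_rot: [-3.142, -0.003, -0.016]
wrist_force: [-11.1, -2.7, 34.2]
finger_gap: 0.4
finger_force: 17.6
```

Force jumped from 15 to 34 N over less than 1 mm, so the pedal is on its stop. Holding, then releasing.

Call:
arm_command --pt "-1 0 0 0 0" --pt "-1 0 0 0 0" --pt "-1 0 0 0 0" --pt "-1 0 0 0 0" --pt "-1 0 0 0 0" --pt "-1 0 0 0 0" --pt "-1 0 0 0 0" --pt "-1 0 0 0 0" --pt "-1 0 0 0 0" --pt "-1 0 0 0 0" --pt "-1 0 0 0 0"

```text
clock: 18.5
eef_pos: [465.8, 93.4, 65.7]
eef_rot: [-3.142, -0.003, -0.016]
wrist_force: [-11.7, -2.4, 33.2]
finger_gap: 0.0
finger_force: 17.5
```

Call:
arm_command --pt "-1 0 0 -0.01 0" --pt "-1 0 0 -0.01 0" --pt "-1 0 0 -0.01 0" --pt "-1 0 0 -0.015 0" --pt "-1 0 0 -0.03 0" --pt "-1 0 0 -0.05 0" --pt "-1 0.02 0 -0.03 0" --pt "-1 0.04 0 0 0" --pt "-1 0.03 0 0 0" --pt "-1 0.01 0 0 0" --pt "-1 0 0 0 0" --pt "-1 0 0 0 0"

```text
clock: 20.0
eef_pos: [564.0, 91.8, 219.0]
eef_rot: [-3.142, 0.0, -0.016]
wrist_force: [0.7, -0.1, 0.8]
finger_gap: 0.5
finger_force: 0.0
```

Run:
```python
from h import *
s=manip.read_state(); print(s["clock"],s["eef_pos"],s["wrist_force"])
c=cam("wrist"); t=cam("top"); W=c["W"]; X,Y,Z=W[...,0],W[...,1],W[...,2]
v,u=np.where((X>610)&(X<740)&(Y>40)&(Y<150)); cw=c["img"][v.min():v.max(),u.min():u.max()]
k=cv2.resize(cw,(400,int(400*cw.shape[0]/cw.shape[1])),interpolation=cv2.INTER_CUBIC)
q=cv2.resize(t["img"][110:266,200:460],(390,234)); o=np.zeros((max(k.shape[0],234),790,3),np.uint8); o[:k.shape[0],:400]=k; o[:234,400:]=q; cv2.imwrite("pics/f.png",o[:600])
m=(X>640)&(X<725)&(Y>65)&(Y<135)&(Z>37)&(Z<46); r=W[m]; print("block",len(r),r[:,2].mean(),cv2.minAreaRect(r[:,:2].astype(np.float32)))
m=(X>640)&(X<658.5)&(Y>80)&(Y<100)&(Z>20)&(Z<36); print("bush",m.sum(), np.percentile(X[m],[2,50,98]) if m.any() else 0)
T=t["W"]; X,Y,Z=T[...,0],T[...,1],T[...,2]
m=(X>410)&(X<510)&(Y>50)&(Y<135)&(Z>60)&(Z<120); print("tread",T[m].mean(0))
m=(abs(Y+343)<50)&(abs(X-576)<50)&(Z>66)&(Z<180); r=T[m]; print("pin",len(r),r.mean(0),r[:,2].max())
for f,l in((np.load("top0.npy"),"before"),(T,"after")):
    X,Y,Z=f[...,0],f[...,1],f[...,2]; m=(abs(X-477)<50)&(abs(Y+170)<45)&(Z>15)&(Z<50); print("former",l,f[m].mean(0))
```

```text
20.0 [564.02741905  91.84828387 218.96075771] [ 0.66616182 -0.11537887  0.84440282]
block 2017 40.134009361500965 ((692.072509765625, 100.82975769042969), (39.805877685546875, 65.5908203125), 89.5236587524414)
bush 20 [656.60310113 657.41020364 657.87498313]
tread [468.76060988  81.90454975 103.4077423 ]
pin 89 [ 574.89807239 -341.01005564  117.34439861] 136.87622977707383
former before [ 477.6533166  -170.05811565   36.10030944]
former after [ 477.70617593 -169.99629984   36.22619378]
```

View pics/f.png

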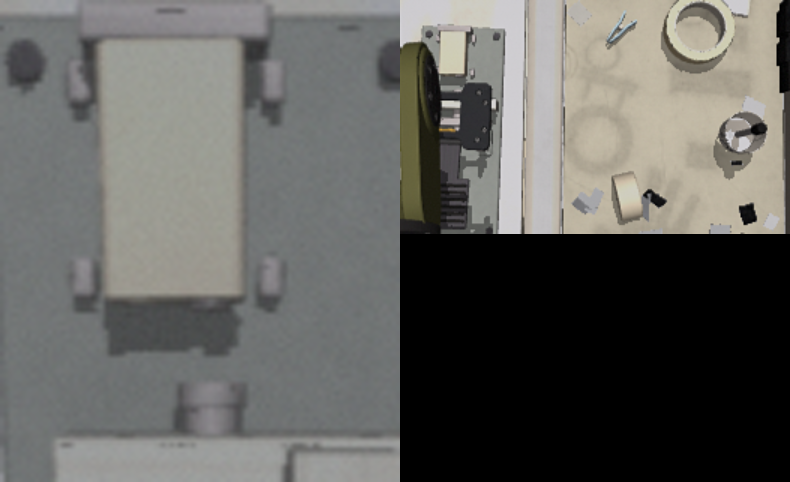

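The block sits against the fence with its bush pushed home at (210,300), and the ram has retracted (210,400). The tread is back up, the pin is standing in the cup, and the former and clip look undisturbed. Handing in.

```bash
python3 -c "
from h import *
print(ticket.sign_off())"
```

```text
the job is handed in; nothing more can be done
None
```

The job is done and handed in at about 20 s on the robot's clock: the pin stands in the cup, the block lies in the nest against the fence with its bush pushed home, the pedal is back up, and the former and clip look undisturbed.

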